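# Check the tilt of a clamped mould insert with a digital angle gauge

## Robot

A 6-joint arm with a two-finger parallel gripper is mounted at the origin on the work surface. World frame = base frame: x ahead of the robot, y to its left, z up, the work surface at z = 0. Lengths are in m, angles in degrees, forces in N, time in s.
With the tool pointing down it reaches from about 0.35 to 0.975 m from the base axis. Payload 4.9 kg.
Tool frame: the origin (TCP) lies midway between the tips of the shut fingers; the grasp point (between the pads) lies 19 mm behind it; z points along the fingers, y is the line along which they close (so a half turn about z gives the same grasp; the last joint's range is limited). The gripper opens to 85 mm and grips with 20 to 120 N. Pads are 22 mm wide; open, the fingers measure 114 mm over their backs; the gripper's body (76 mm by 85 mm) begins 54 mm behind the grasp point. The pads swing forward as they close: fully open they stand 13 mm farther back than shut.
Start: joints at [-75.802, 3.019, 92.412, -0, 84.569, -6.818], TCP at [0.224, -0.583, 0.231] pointing down, gripper open.
Joint ranges: [-172.51, 172.51], [-57.92, 126.97], [3.15, 148.05], [-58.71, 238.71], [5.1, 150.11], [-179.66, 179.66]. Speed limits (degrees/s): [147.25, 147.25, 180, 180, 180, 180].

## Interface

Orientations are given as [roll, pitch, yaw] about the fixed x, y, z axes, in that order (R = Rz(yaw) Ry(pitch) Rx(roll)).
In Python, from station import ctrl gives the robot as it stands. Calls block until the motion is done:
- ctrl.movep(position, orientation): joint-space move of the TCP to a pose.
- ctrl.servo_line(position, rotation=None, velocity=0.15, guard=None): straight line of the TCP; rotation=None keeps the orientation; velocity is the mean speed in m/s. With guard (N) it stops when the force on the tool has changed by that much, and returns True; else False.
- ctrl.movej(angles): joint-space move.
- ctrl.ungrasp() and ctrl.clamp(): open the fingers fully, or close them until they stop; the grip force is fixed at half the most.
- ctrl.pause(seconds).
- ctrl.solve_ik(position, orientation): joint angles nearest the present ones, or None.
- ctrl.get_state(): the state.
- ctrl.snapshot(name): name is "scene" or "top" or "wrist"; returns a dict with "img" (400x640x3 uint8, red, green, blue), "camera_matrix" (3x3 intrinsics, pixels), "dist_coeffs" ([k1, k2, p1, p2, k3] as OpenCV has them; the pictures are not rectified), "R" (3x3) and "t" (3): a world point X has camera coordinates R X + t. Camera axes: x right, y down, z forward; pixel columns grow to the right and rows downward; lengths in m; the calibration is good to about 2 mm. A picture is of the moment at which its call begins. There is no depth.
A pose or a line that the arm cannot do raises ctrl.PlanningError and nothing moves.
- ctrl.close_job(): hands the job in; it is judged then, once.
The state is a dict: "time": time; "joint_pos": joint angles; "qvel": joint speeds; "tau": joint torques, N m; "tool_pos": TCP position; "tool_rot": TCP orientation; "force": force on the tool from outside, world axes, zero at the start; "wrist_torque": the same for the moment, N m; "width": finger opening in m; "grip_force": force on a finger pad.
Only numpy, scipy, OpenCV 4.12 (cv2) and the standard library are available. Lean on these libraries where they do the work, as an engineer would, in place of code of your own. Each camera call takes 0.05 s, during which the arm holds its last target. There are 200 camera calls.

## Task

Pull the digital angle gauge up out of its charging cradle, past the sprung catch, and set it on the sloped top face of the mould insert clamped on the tilting angle table, in the middle, its long side straight up and down the slope. The tilt is not known: find it by touch, so that both feet of the gauge bear flush on the face under a light push, as hard as a weight of one to two kilograms. The insert is not magnetic, so finish while holding the gauge there, still and flush, never leaning hard on it, and leave the other things on the bench where they are.

Things in the scene. Friction and masses are not known exactly. Their poses are not given: they have to be found in the camera images.
- gauge: digital angle gauge: aluminium box 60 (its x) x 34 (its y) x 66 mm high (z), display low on the -y side, a round black rubber finger pad on each y side. About 0.2 kg. Origin: centre of its underside, z up. It starts in the cradle, axes parallel to the cradle's. Only its two end feet bear on a flat face. Either end may point uphill.
- grip_pads (a point): midway between the gauge's finger pads, 49 mm above its underside: discs 12 mm across standing 2 mm out of the y sides, 38 mm over both. Held on them with 50 N it keeps its angle under light touches; with about 20 N, laid on up to 1.5 degrees too steep (downhill foot first) and pressed with 10 to 15 N, it swivels flush; laid on too shallow, friction keeps it from settling
- foot_a: steel foot under the +x end of the gauge, part of it: 14 (x) x 34 (y) x 2 mm, reaching to the gauge's end. Origin: centre of its underside, 23 mm from the gauge's origin along its +x
- foot_b: the same foot under the -x end of the gauge, 23 mm from the gauge's origin along its -x
- cradle: black charging cradle, fixed: 116 (x) x 60 (y) mm, floor 12 mm up. Origin: underside, below the middle of the pocket in which the gauge stands; z up. Walls rise above the floor 12 mm on the long sides, 18 mm at the -x end and 24 mm at the +x end.
- angle_table: tilting angle table of dark steel, fixed: base 156 (x) x 84 (y) x 16 mm, 112 mm over the ears. Origin: centre of the base's underside; z up, x horizontal, pointing uphill. Its plate carries the clamped aluminium insert, tilts about the hinge line and is locked, rigid, at 11 to 24 degrees, rising toward +x; the tilt is not reported. Nothing stands higher than the insert's top face.
- catch_point (a point): where the cradle's sprung steel roller sticks 2 mm into a notch in the gauge's +x end, 13.5 mm above the cradle's floor. A straight upward pull of about 10 to 20 N snaps the gauge free within 10 mm; after 30 mm of lift it is clear of all walls
- hinge (a point): middle of the hinge line, which runs along the table's y, at x = -62, z = 30 mm of the table. The insert's flat top face tilts about it: 50 mm wide, centred on it, square to y, in a plane 50 mm off the line, from 14 to 110 mm up the slope. Middle of the face, from this point, in the table's axes: x = 62 cos(tilt) - 50 sin(tilt), z = 62 sin(tilt) + 50 cos(tilt) mm
- core_block: bystander: stepped steel core block 56 x 44 x 38 mm, origin under its centre
- stone: bystander: grey-green polishing stone 100 x 13 x 13 mm lying along its x, origin under its centre
- wax_bar: bystander: rounded green bar 75 x 30 x 24 mm, origin under its centre
- handpiece: bystander: lying steel rotary handpiece, 157 mm long along its x, 26 mm thick, origin under it near the middle
- paste_jar: bystander: small jar, 44 mm across, 34 mm high, origin under its centre
- flat_file: bystander: flat file with wooden handle, 172 mm long along its x, 20 mm high, origin under it

How it is judged:
By the outcome, as a careful person would: the job done as asked, in the order asked, and still so for the second after the job is handed in, while the arm keeps its last pose, push and grip.
It also fails if it takes over 58 s, if anything falls off the work surface, if the arm or the gripper's body presses on something with over 40 N, if the wrist force passes 120 N, or if a joint passes its speed limit or range.

## Working session

There is one attempt and no reset: what is moved stays moved. The work goes in short steps, each a Python script; the robot and the scene stay as the last script left them, time stands still between calls to the robot, and variables do not carry over. Pictures are saved under pics/ and viewed, at most 10 in all, crops included, and the job is handed in when it is done.

```bash
ls; mkdir -p pics
python3 - <<'E'
from station import ctrl
import cv2,json,numpy as np
for n in("top","scene"):
    s=ctrl.snapshot(n); cv2.imwrite(f"pics/{n}0.png",s["img"][:,:,::-1])
    print(n,np.round(s["camera_matrix"],1).tolist(),s["dist_coeffs"],np.round(s["R"],3).tolist(),s["t"])
print(ctrl.get_state())
E
```

```text
pics
top [[413.6, 0.0, 324.5], [0.0, 413.6, 197.0], [0.0, 0.0, 1.0]] [-0.03966318  0.          0.          0.          0.        ] [[-0.026, -0.999, -0.027], [-0.994, 0.028, -0.11], [0.111, 0.024, -0.994]] [0.02138191 0.58908386 0.80635787]
scene [[464.6, 0.0, 316.0], [0.0, 464.6, 201.0], [0.0, 0.0, 1.0]] [-0.07025571  0.          0.          0.          0.        ] [[-0.616, 0.787, 0.023], [0.433, 0.363, -0.825], [-0.658, -0.499, -0.564]] [ 0.347952   -0.19282     1.37884188]
{'time': 0.1, 'joint_pos': array([-7.57989317e+01,  3.05404398e+00,  9.24864983e+01, -6.20291803e-04,
        8.45678439e+01, -6.81711893e+00]), 'qvel': array([-0.01964139, -0.1708882 , -0.13378942, -0.05099311,  0.04347606,
        0.06433507]), 'tau': array([ 1.38840551e-04, -3.94904959e+01, -3.71362174e+01, -1.87529422e-04,
        3.90138390e-03, -1.27566838e-05]), 'tool_pos': array([ 0.22403131, -0.58285062,  0.23015611]), 'tool_rot': array([-1.79892307e+02, -1.22524657e-02,  2.10182351e+01]), 'force': array([-0.07188485, -0.89687086, -0.35579683]), 'wrist_torque': array([ 0.01742939, -0.0348282 , -0.06777409]), 'grip_force': 0.0, 'width': 0.0853602152922985}
```

View pics/top0.png

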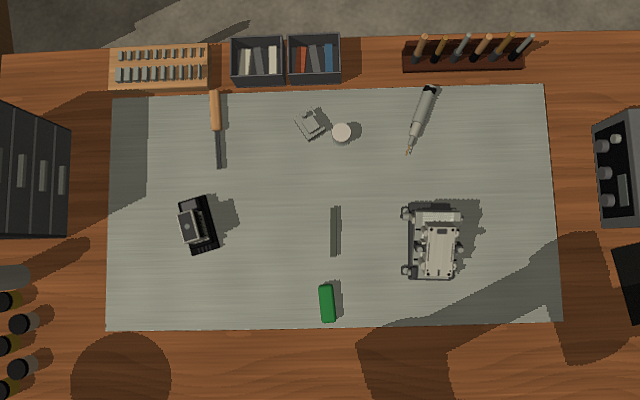

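View pics/scene0.png

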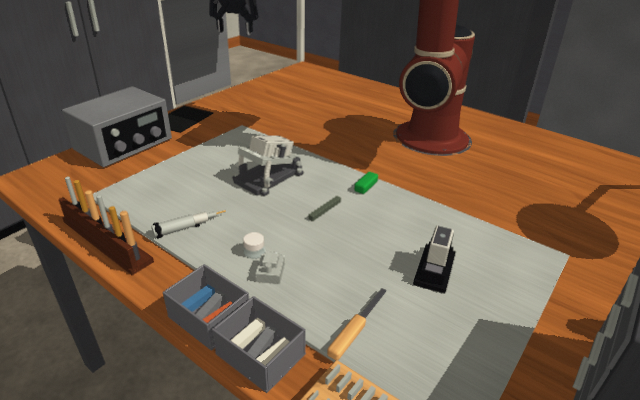

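Top view: the cradle with the gauge is at about (199,224) and the angle table at about (432,243), with its long axis along the rows. The bystanders are clear of both. Next I'll take closer wrist views.

```bash
cat > h.py <<'E'
from station import ctrl
import cv2,numpy as np
from scipy.spatial.transform import Rotation as Ro
def snap(n,f=None):
    s=ctrl.snapshot(n)
    if f: cv2.imwrite(f"pics/{f}.png",s["img"][:,:,::-1]); np.savez(f"pics/{f}.npz",**s)
    return s
def load(f): return dict(np.load(f"pics/{f}.npz"))
def ray(s,px):
    u=cv2.undistortPoints(np.array(px,float).reshape(-1,1,2),s["camera_matrix"],s["dist_coeffs"]).reshape(-1,2)
    R=np.array(s["R"]);c=-R.T@np.array(s["t"])
    return c,np.c_[u,np.ones(len(u))]@R
def onz(s,px,z):
    c,d=ray(s,px); z=np.broadcast_to(z,len(d)); return c+d*((z-c[2])/d[:,2])[:,None]
def proj(s,X):
    return cv2.projectPoints(np.array(X,float).reshape(-1,1,3),cv2.Rodrigues(np.array(s["R"]))[0],np.array(s["t"]),s["camera_matrix"],s["dist_coeffs"])[0].reshape(-1,2)
def rpy(R): return Ro.from_matrix(R).as_euler("xyz",degrees=True)
E
python3 - <<'E'
from h import *
s=ctrl.snapshot("top")
print(onz(s,[(199,224)],.03),onz(s,[(432,243)],.05))
w=snap("wrist"); R=np.array(w["R"]);print("cam",-R.T@w["t"],R.round(2).tolist())
c=onz(s,[(199,224)],.03)[0]; t=onz(s,[(432,243)],.05)[0]
for name,p in(("tab",t),("cr",c)):
    for yaw in (20,-70,0):
        try: ctrl.movep([p[0]-.03,p[1],.34],[180,0,yaw]);break
        except ctrl.PlanningError as e: print(e)
    w=snap("wrist",name+"1"); R=np.array(w["R"]);print(name,yaw,ctrl.get_state()["tool_pos"],ctrl.get_state()["time"],"cam",-R.T@w["t"],proj(w,[p]))
a=np.vstack([cv2.imread("pics/tab1.png"),cv2.imread("pics/cr1.png")]);
a=np.hstack([cv2.imread("pics/tab1.png")[:, :],cv2.imread("pics/cr1.png")])
E
```

```text
[[0.54160092 0.26371361 0.03      ]] [[ 0.49109314 -0.20280134  0.05      ]]
cam [ 0.29920395 -0.55490528  0.3733459 ] [[0.36, -0.93, -0.0], [-0.89, -0.34, 0.31], [-0.29, -0.11, -0.95]]
tab 20 [ 0.46082278 -0.20357974  0.33945477] 1.9417 cam [ 0.53661314 -0.17666057  0.48247177] [[326.51262947 135.9800279 ]]
cr 20 [0.51203846 0.26269527 0.34002828] 3.7083 cam [0.58763833 0.28968684 0.48301134] [[325.71944955 134.71587298]]
```

View pics/tab1.png

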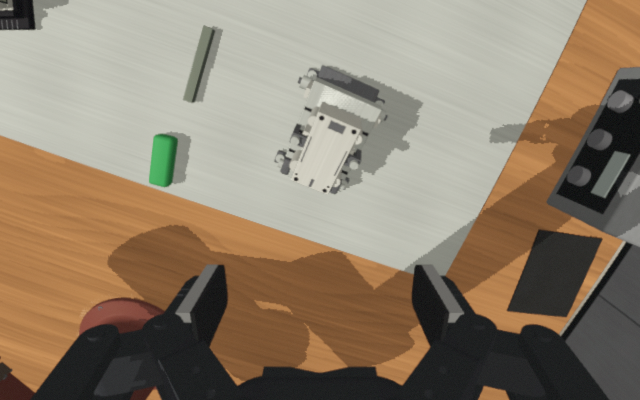

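View pics/cr1.png

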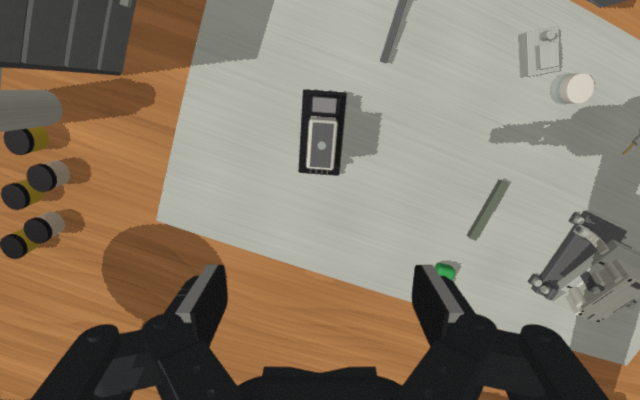

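Wrist views: the table's insert runs from (330,110) to (315,190). The cradle is at (323,132), with the gauge at its lower end (322,145). I need enlarged crops for the details, so I'll take closer pictures.

Run:
```python
from h import *
# closer look over cradle then table
ctrl.movep([.42,.235,.22],[180,0,20]); a=snap("wrist","cr2"); 
ctrl.movep([.40,-.225,.26],[180,0,20]); b=snap("wrist","tab2")
print(ctrl.get_state()["time"])
c=cv2.resize(cv2.imread("pics/scene0.png")[125:200,225:310],None,fx=3.5,fy=3.5,interpolation=cv2.INTER_CUBIC)
d=cv2.resize(cv2.imread("pics/scene0.png")[215:300,400:470],None,fx=3.5,fy=3.5,interpolation=cv2.INTER_CUBIC)
A=cv2.imread("pics/cr2.png")[:290,150:550];B=cv2.imread("pics/tab2.png")[:290,150:550]
im=np.zeros((600,800,3),np.uint8); im[:290,:400]=A; im[:290,400:]=B
im[300:300+min(300,c.shape[0]),:c.shape[1]]=c[:300]; im[300:300+min(300,d.shape[0]),400:400+d.shape[1]]=d[:300]
cv2.imwrite("pics/m1.png",im)
```

```text
6.1583
```

View pics/m1.png

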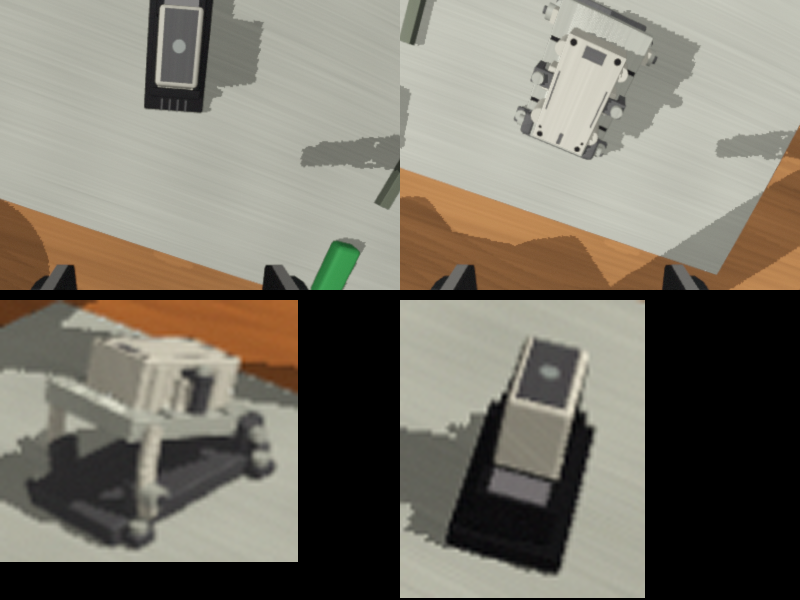

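The mosaic shows that the table's plate rises away from the robot (ears and hinge on the near side). In tab2 the insert's low corners are at about (280,139) and (339,158). The gauge stands at the near end of the cradle with its long axis near yaw 15–20°. I'll take centred close looks at both.

Run:
```python
from h import *
s=load("tab2"); L=onz(s,[(280,139),(339,158)],.0817); print("low",L,np.linalg.norm(L[1]-L[0]))
U=onz(s,[(280+38,32),(339+30,58)],.108);print("hi",U,np.linalg.norm(U[1]-U[0]))
d=L[1]-L[0];yaw=np.degrees(np.arctan2(d[0],-d[1]));print("yaw",yaw)
m=L.mean(0)
y=np.radians(yaw); ctrl.movep([m[0]-.045*np.cos(y),m[1]-.045*np.sin(y),.2],[180,0,float(yaw)]); b=snap("wrist","tab3")
ctrl.movep([.47,.24,.22],[180,0,20]); a=snap("wrist","cr3"); 
print(ctrl.get_state()["time"])
A=cv2.imread("pics/cr3.png")[:200,220:420];B=cv2.imread("pics/tab3.png")[:240,180:480]
im=np.zeros((600,800,3),np.uint8); A=cv2.resize(A,(400,400),interpolation=cv2.INTER_CUBIC);B=cv2.resize(B,(400,320),interpolation=cv2.INTER_CUBIC);im[:400,:400]=A; im[:320,400:]=B
cv2.imwrite("pics/m2.png",im)
```

```text
low [[ 0.42419406 -0.17526797  0.0817    ]
 [ 0.42644957 -0.23616063  0.0817    ]] 0.06093441781016419
hi [[ 0.52279946 -0.17899243  0.108     ]
 [ 0.5186761  -0.22611088  0.108     ]] 0.04729852060234953
yaw 2.121303592114061
8.3333
```

View pics/m2.png

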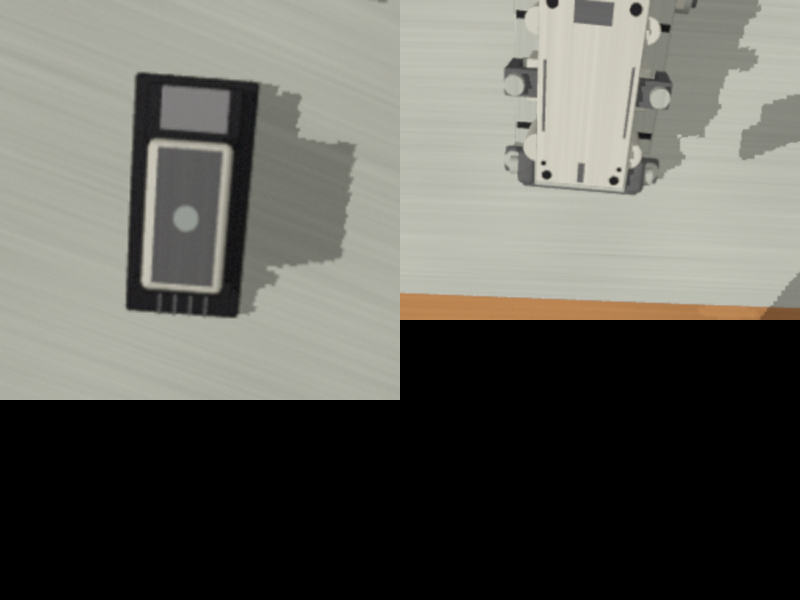

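m2: the gauge's light rim spans (143,140)–(232,292) in the crop, with the cradle around it. The insert's low edge runs (532,185)–(627,191) in the crop and its sides go up the picture. Next I'll fit both by colour mask.

Run:
```python
from h import *
s=load("cr3"); im=s["img"].astype(int); print("pix gauge rim",im[110,293:300].tolist(), "ctr",im[109,313])
g=im.mean(2); dark=(g<60).astype(np.uint8)
cs,_=cv2.findContours(dark,cv2.RETR_CCOMP,cv2.CHAIN_APPROX_NONE) if 0 else cv2.findContours((g<60).astype(np.uint8)[:220],cv2.RETR_EXTERNAL,cv2.CHAIN_APPROX_NONE)
c=max((c for c in cs if cv2.pointPolygonTest(cv2.convexHull(c),(313,109),False)>0),key=cv2.contourArea)
hull=np.zeros(g.shape,np.uint8); cv2.fillPoly(hull,[cv2.convexHull(c)],1); hull=cv2.erode(hull,np.ones((7,7)))
m=((g>135)&(hull>0)).astype(np.uint8); n,l,st,_=cv2.connectedComponentsWithStats(m); k=1+np.argmax(st[1:,4]); print(st[k])
pts=np.argwhere(l==k)[:,::-1]; h=cv2.convexHull(pts.astype(np.int32)).reshape(-1,2)
X=onz(s,h,.078)[:,:2]; r=cv2.minAreaRect((X*1000).astype(np.float32)); print("gauge rect mm",r)
b=cv2.convexHull(c).reshape(-1,2); r2=cv2.minAreaRect((onz(s,b,.025)[:,:2]*1000).astype(np.float32)); print("cradle rect @25mm",r2)
s=load("tab3"); im=s["img"].astype(int); d=im[:,:,0]-im[:,:,2]
print("insert px",im[100,272:292].tolist(),"bench",im[170,300],"face",im[100,315])
print("col",im[132:150,310].tolist())
```

```text
pix gauge rim [[194, 192, 178], [198, 195, 182], [197, 195, 182], [186, 184, 171], [112, 110, 106], [90, 89, 89], [89, 88, 87]] ctr [149 153 148]
[291  70  44  76 800]
gauge rect mm ((533.7073974609375, 268.281982421875), (60.65435791015625, 33.632625579833984), 15.66411304473877)
cradle rect @25mm ((540.08056640625, 269.2462158203125), (112.94352722167969, 57.98051834106445), 15.618210792541504)
insert px [[186, 187, 176], [186, 186, 176], [184, 185, 173], [174, 173, 162], [163, 161, 150], [160, 157, 145], [163, 161, 149], [169, 165, 153], [169, 166, 153], [173, 171, 159], [172, 170, 158], [206, 204, 191], [209, 207, 194], [211, 208, 195], [212, 209, 196], [209, 207, 193], [206, 203, 191], [205, 203, 190], [204, 202, 188], [205, 203, 190]] bench [188 189 178] face [210 207 193]
col [[208, 205, 192], [207, 204, 191], [207, 204, 191], [206, 204, 191], [206, 204, 191], [205, 203, 190], [189, 188, 177], [185, 185, 175], [160, 161, 151], [122, 122, 117], [146, 147, 139], [180, 182, 171], [188, 189, 177], [191, 192, 181], [192, 193, 182], [190, 191, 180], [188, 189, 178], [187, 188, 177]]
```

```bash
cat > tabfit.py <<'E'
from h import *
from scipy.optimize import least_squares
s=load("tab3"); m=(s["img"][:,:,0]>199).astype(np.uint8); m=cv2.morphologyEx(m,cv2.MORPH_OPEN,np.ones((5,5)))
n,l,st,_=cv2.connectedComponentsWithStats(m); k=l[100,315]; print(st[k])
ro=np.arange(15,128); le=np.array([(np.where(l[r]==k)[0].min()-.5,r) for r in ro]); ri=np.array([(np.where(l[r]==k)[0].max()+.5,r) for r in ro])
co=np.arange(290,342); lo=np.array([(c,np.where(l[:,c]==k)[0].max()+.5) for c in co])
print(le[::16],ri[::16],lo[::8])
def f(p):
    x,y,yaw,t=p; R=Ro.from_euler("zy",[yaw,-t]).as_matrix(); o=np.array([x,y,.03+.014*np.sin(t)+.05*np.cos(t)]); out=[]
    for px,ax,v in((le,1,.025),(ri,1,-.025),(lo,0,0)):
        c,d=ray(s,px); q=((o-c)@R[:,2])/(d@R[:,2]); P=(c+d*q[:,None]-o)@R; out.append((P[:,ax]-v)*1000)
    return np.concatenate(out)
r=least_squares(f,[.425,-.205,.03,.3],loss="soft_l1",x_scale=[.01,.01,.1,.1]); p=r.x
print("low mid",p[:2],"yaw,tilt",np.degrees(p[2:]),"res mm",[np.abs(a).mean().round(2) for a in np.split(f(p),[len(le),2*len(le)])])
E
python3 tabfit.py
python3 - <<'E'
from h import *
st=lambda:ctrl.get_state()
rot=[180,0,15.65]
ctrl.movep([.5337,.2683,.16],rot); ctrl.servo_line([.5337,.2683,.040],velocity=.12,guard=8)
S=st();print(S["tool_pos"],S["force"],S["wrist_torque"])
ctrl.clamp(); ctrl.pause(.2); S=st(); print(S["tool_pos"],S["force"],S["wrist_torque"],S["width"],S["grip_force"],S["time"])
E
```

```text
[ 274    0   90  140 8252]
[[273.5  15. ]
 [283.5  31. ]
 [290.5  47. ]
 [290.5  63. ]
 [289.5  79. ]
 [288.5  95. ]
 [282.5 111. ]
 [292.5 127. ]] [[363.5  15. ]
 [361.5  31. ]
 [359.5  47. ]
 [351.5  63. ]
 [348.5  79. ]
 [346.5  95. ]
 [349.5 111. ]
 [340.5 127. ]] [[290.  126.5]
 [298.  136.5]
 [306.  136.5]
 [314.  120.5]
 [322.  138.5]
 [330.  139.5]
 [338.  131.5]]
low mid [ 0.42884373 -0.20120857] yaw,tilt [-2.76144367 10.37773986] res mm [np.float64(3.19), np.float64(2.18), np.float64(3.38)]
[0.53453989 0.26861593 0.04116129] [-0.35394548 -0.47127938  1.14244787] [-0.00549369 -0.03504277  0.06028246]
[0.53398865 0.26833166 0.04059814] [-2.09492821 -0.47043568  5.90688763] [-0.10966421  0.30540965 -0.02112749] 0.03661351937706078 59.67339277267456 10.6583
```

```bash
python3 - <<'E'
src=open("tabfit.py").read()
a=src.index("m=(s["); b=src.index("def f(p)")
new='''r_=cv2.GaussianBlur(s["img"][:,:,0],(3,3),0).astype(float)
def cross(v): # sub-pixel first crossing of 195 going from face outward
    i=np.argmax(v<195); return i-1+(v[i-1]-195)/(v[i-1]-v[i]) if i>0 else np.nan
L=lambda r:282+(111-r)*1.5/80; Rr=lambda r:363.5-(r-15)*13/124; B=lambda c:138.5+(c-322)/12
le=[];ri=[];lo=[]
for r in range(15,128):
    c=int(L(r))+4; le.append((c-cross(r_[r,c-9:c+1][::-1]),r)); c=int(Rr(r))-4; ri.append((c+cross(r_[r,c:c+10]),r))
for c in range(290,342):
    r=int(B(c))-4; lo.append((c,r+cross(r_[r:r+10,c])))
le,ri,lo=[np.array([q for q in z if np.isfinite(q).all()]) for z in(le,ri,lo)]
def clean(z,i):
    for _ in range(4):
        k=np.polyfit(z[:,i],z[:,1-i],1); e=abs(np.polyval(k,z[:,i])-z[:,1-i]); z=z[e<max(.5,np.median(e)*2.5)]
    print(len(z),k,e.mean()); return z
le,ri,lo=clean(le,1),clean(ri,1),clean(lo,0)
'''
src=src[:a]+new+src[b:]
src=src.replace("2*len(le)","len(le)+len(ri)").replace('"soft_l1"','"soft_l1",f_scale=.3')
open("tabfit.py","w").write(src)
E
python3 tabfit.py
python3 - <<'E'
from h import *
S=ctrl.get_state; p=S()["tool_pos"]; 
ctrl.servo_line([p[0],p[1],p[2]+.012],velocity=.03); print(S()["force"],S()["width"])
ctrl.servo_line([p[0],p[1],.22],velocity=.15); ctrl.pause(.3)
s=S(); print(s["tool_pos"],s["tool_rot"],s["force"],s["wrist_torque"],s["width"],s["grip_force"],s["time"])
ctrl.snapshot; snap("wrist","held"); snap("scene","sc1")
A=cv2.imread("pics/held.png")[200:,120:520]; B=cv2.resize(cv2.imread("pics/sc1.png")[100:300,340:540],None,fx=2,fy=2); im=np.zeros((400,800,3),np.uint8); im[:200,:400]=A; im[:,400:]=B; cv2.imwrite("pics/m3.png",im)
E
```

```text
25 [-1.46879254e-02  2.84226373e+02] 0.27278523823307976
63 [-1.41543468e-01  3.65569110e+02] 0.04614050450612153
33 [8.60927106e-02 1.10897727e+02] 0.1500159003059404
low mid [ 0.42800372 -0.2011979 ] yaw,tilt [-2.24175761 21.69642819] res mm [np.float64(0.22), np.float64(0.05), np.float64(0.16)]
[-2.24073436 -0.80328883 -4.58711666] 0.03660732727220021
[0.53373747 0.26826364 0.21927508] [1.79996830e+02 6.55408869e-02 1.56513920e+01] [ 0.04346645 -0.59037903 -1.19994469] [-0.0494444   0.00067656  0.02233578] 0.036737988324328605 61.5199077129364 12.7917
```

View pics/m3.png

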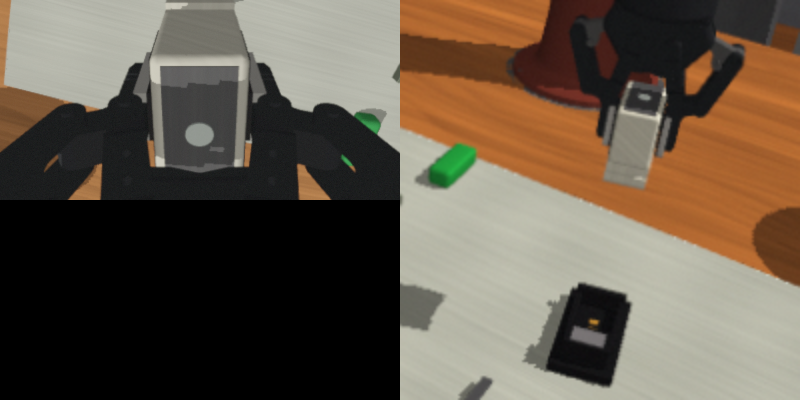

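m3: the gauge is held level between the fingers and the cradle is empty. Next I'll probe the slope with the gauge's uphill edge at two places.

```bash
cat >> h.py <<'E'
LOW=np.array([.4280,-.2012]); YAW=-2.24
U=np.array([np.cos(np.radians(YAW)),np.sin(np.radians(YAW))])
def trot(t): return Ro.from_euler("ZY",[YAW,-t],degrees=True).as_matrix()@np.diag([1,-1,-1.])
def avg(n=5):
    q=[]
    for _ in range(n): ctrl.pause(.02); s=ctrl.get_state(); q.append(np.r_[s["force"],s["wrist_torque"],s["tool_pos"]])
    q=np.mean(q,0); return q[:3],q[3:6],q[6:]
E
python3 - <<'E'
from h import *
rot=rpy(trot(0)); P=[]
for i,(e,z0,z1) in enumerate(((.018,.135,.100),(.078,.150,.112))):
    xy=LOW+U*(e-.030)
    if i==0: ctrl.movep([*xy,.19],rot)
    else: ctrl.servo_line([*xy,.165],velocity=.15)
    ctrl.servo_line([*xy,z0],velocity=.15); ctrl.pause(.15); F0,T0,p0=avg()
    hit=ctrl.servo_line([*xy,z1-.03],velocity=.015,guard=2.5); F,T,p=avg(3)
    print(hit,p,F-F0,T-T0,ctrl.get_state()["time"]); P.append(p)
    ctrl.servo_line(p+[0,0,.012],velocity=.1)
d=P[1]-P[0]; print("tilt",np.degrees(np.arctan2(d[2],d[:2]@U)), "predicted z", [(.03+.014*np.sin(t)+.05*np.cos(t)) for t in (.2,.4)])
E
```

```text
True [ 0.41528378 -0.20070426  0.11583749] [-2.35745719 -0.97462092  6.54714363] [-0.0795917   0.31807896 -0.02586429] 17.2167
True [ 0.47524483 -0.20303769  0.13747043] [-2.94692191 -0.28912149  5.77022376] [-0.07046134  0.30466903 -0.00650287] 20.1667
tilt 19.824765285306995 predicted z [np.float64(0.08178469952319294), np.float64(0.08150490649246536)]
```

```bash
cat >> h.py <<'E'
D=.0280
def pose(phi,h,th=19.8):
    t=np.radians(th); R=trot(phi); n=-R[:,2]
    c=np.r_[LOW+U*.048*np.cos(t),.0817+.048*np.sin(t)]
    return c+n*(D+h),rpy(R),R
def meas(phi,F0,T0):
    F,T,p=avg(4); R=trot(phi)@np.diag([1,-1,-1.]); f=R.T@(F-F0); m=R.T@(T-T0)
    c=pose(phi,0)[0]; return f,m,((p-c)@R[:,2])*1000
E
python3 - <<'E'
from h import *
first=True
for phi in (20.4,19.9,19.4):
    q,r,R=pose(phi,.008)
    (ctrl.movep(pose(phi,.03)[0],r) if first else None); first=False
    ctrl.servo_line(q,r,velocity=.06); ctrl.pause(.2); F0,T0,_=avg()
    hit=ctrl.servo_line(pose(phi,-.006)[0],velocity=.014,guard=2.5)
    f,m,h=meas(phi,F0,T0); print(phi,hit,"f",f.round(2),"m",m.round(3),"h mm",h.round(3),"cp",((-.19*f[0]-m[1])/f[2]*1000).round(1),ctrl.get_state()["time"])
    ctrl.servo_line(pose(phi,.004)[0],velocity=.05)
E
```

```text
20.4 True f [ 2.32 -0.64  5.41] m [-0.005 -0.361 -0.011] h mm -0.304 cp -14.5 22.4
19.9 True f [ 0.72 -0.47  6.13] m [ 0.076 -0.102 -0.016] h mm -0.395 cp -5.6 23.9083
19.4 True f [-0.56  0.11  6.51] m [-0.06   0.063 -0.007] h mm -0.389 cp 6.8 25.4167
```

Run:
```python
from h import *
phi=19.65
q,r,R=pose(phi,.006)
ctrl.servo_line(q,r,velocity=.04); ctrl.pause(.3); F0,T0,_=avg(8); np.savez("base.npz",F0=F0,T0=T0)
hit=ctrl.servo_line(pose(phi,-.006)[0],velocity=.014,guard=2.5)
f,m,h=meas(phi,F0,T0); p=ctrl.get_state()["tool_pos"]; hc=((p-pose(phi,0)[0])@(-R[:,2]))
for i in range(12):
    print("f",f.round(2),"m",m.round(3),"h",h.round(3),"cp",((-.19*f[0]-m[1])/f[2]*1000).round(1),round(hc*1000,2),ctrl.get_state()["time"])
    if f[2]>12.5: break
    hc-=.00025 if f[2]<10 else .0001
    ctrl.servo_line(pose(phi,hc)[0],r,velocity=.01); ctrl.pause(.15); f,m,h=meas(phi,F0,T0)
S=ctrl.get_state(); print(S["tool_pos"],S["tool_rot"],r,np.abs(S["qvel"]).max(),S["grip_force"])
w=snap("wrist","end1"); t=snap("scene","end2")
A=cv2.imread("pics/end1.png")[100:,120:520]; B=cv2.resize(cv2.imread("pics/end2.png")[80:200,210:330],None,fx=3.3,fy=3.3,interpolation=cv2.INTER_CUBIC); im=np.zeros((400,800,3),np.uint8); im[:300,:400]=A; im[:396,400:796]=B; cv2.imwrite("pics/m4.png",im)
```

```text
f [ 0.53 -0.62  7.21] m [ 0.021 -0.075 -0.003] h -0.391 cp -3.7 -0.39 26.975
f [-2.54  0.03  8.66] m [0.083 0.3   0.027] h -0.397 cp 21.2 -0.64 27.5333
f [-3.96  0.3  10.58] m [ 0.158  0.522 -0.014] h -0.413 cp 21.8 -0.89 28.0
f [-4.09  0.   12.22] m [0.176 0.567 0.009] h -0.434 cp 17.1 -0.99 28.4667
f [-4.44  0.92 12.71] m [ 0.204  0.64  -0.016] h -0.429 cp 16.0 -1.09 28.9333
[ 0.46367376 -0.20268974  0.12384591] [179.99457446 -19.5744171   -2.20932293] [180.   -19.65  -2.24] 0.07473418089607543 62.326955795288086
```

View pics/m4.png

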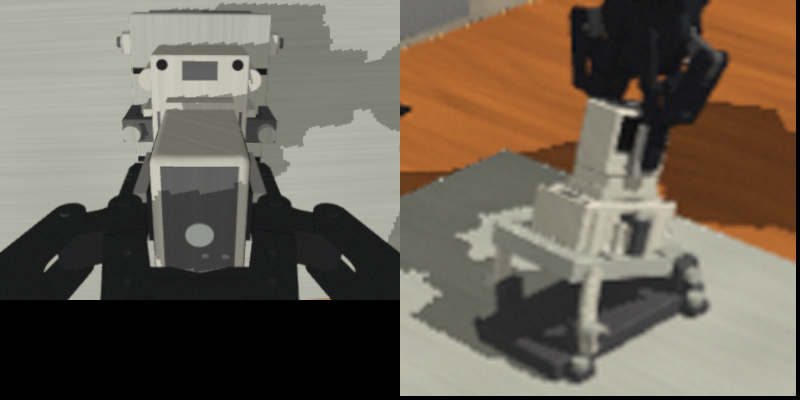

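m4: the gauge stands on the insert and looks flush, near the middle along the slope. There is about 4 N of tangential load, so I'll relieve it by easing downhill while watching the centre of pressure.

```bash
cat > relieve.py <<'E'
from h import *
import sys
phi,hc,s0=map(float,sys.argv[1:4]); b=np.load("base.npz"); F0,T0=b["F0"],b["T0"]; x=trot(phi)[:,0]; s=s0
for i in range(10):
    p,r,R=pose(phi,hc); ctrl.servo_line(p-x*s,r,velocity=.01); ctrl.pause(.15)
    f,m,h=meas(phi,F0,T0); print("s",round(s*1e3,2),"hc",round(hc*1e3,2),"f",f.round(2),"m",m.round(3),"h",h.round(3),"cp",((-.205*f[0]-m[1])/f[2]*1000).round(1),ctrl.get_state()["tool_rot"][1].round(3),ctrl.get_state()["time"])
    if abs(f[0])<.6 and 12<f[2]<16: break
    s+=np.clip(-f[0]*.0001,-.0003,.0003)
    hc+=np.clip((f[2]-14)*.00006,-.0002,.0002)
E
python3 relieve.py 19.65 -.00109 0.0002
```

```text
s 0.2 hc -1.09 f [-3.94  0.51 11.67] m [ 0.211  0.547 -0.   ] h -0.428 cp 22.4 -19.606 29.5
s 0.5 hc -1.23 f [-3.41  0.85 12.05] m [ 0.253  0.407 -0.005] h -0.438 cp 24.3 -19.647 29.9667
s 0.8 hc -1.35 f [-1.96  1.03 11.83] m [0.318 0.302 0.004] h -0.435 cp 8.4 -19.683 30.4333
s 1.0 hc -1.48 f [-1.88  1.51 12.01] m [0.355 0.225 0.012] h -0.427 cp 13.4 -19.708 30.9
s 1.18 hc -1.6 f [-1.87  1.73 12.03] m [0.393 0.178 0.005] h -0.434 cp 17.0 -19.732 31.3667
s 1.37 hc -1.71 f [-0.95  1.82 11.92] m [ 0.444  0.143 -0.007] h -0.431 cp 4.3 -19.751 31.8333
s 1.47 hc -1.84 f [-0.95  1.95 12.99] m [0.452 0.146 0.023] h -0.446 cp 3.8 -19.76 32.3
s 1.56 hc -1.9 f [-1.15  2.81 13.27] m [0.474 0.149 0.   ] h -0.427 cp 6.6 -19.771 32.7667
s 1.68 hc -1.94 f [-0.44  2.17 13.18] m [0.483 0.105 0.006] h -0.452 cp -1.1 -19.784 33.2333
```

Run:
```python
from h import *
b=np.load("base.npz"); s=snap("wrist","end3"); f,m,h=meas(19.65,b["F0"],b["T0"]); print(f,m,h)
t=np.radians(19.75); e=np.r_[U*np.cos(t),np.sin(t)]; v=np.array([-U[1],U[0],0]); o=np.r_[LOW,.0817]
q=np.array([o+e*a+v*w for a,w in((.096,.025),(.096,-.025),(.08,.025),(.08,-.025))]); P=proj(s,q); print(P.round(1))
im=s["img"][:,:,::-1].copy(); x0=235;y0=100
A=cv2.resize(im[y0:y0+130,x0:x0+170],None,fx=4.5,fy=4.5,interpolation=cv2.INTER_CUBIC)
for p in P: cv2.circle(A,tuple(int(c) for c in (p-[x0,y0]+.5)*4.5),3,(0,0,255),-1)
cv2.imwrite("pics/m5.png",A)
```

```text
[-0.97648806  2.45406067 13.1361211 ] [ 0.46933841  0.10462408 -0.00679457] -0.44723584733602434
[[270.5 159.4]
 [365.  159.5]
 [271.9 188.5]
 [363.8 188.6]]
```

View pics/m5.png

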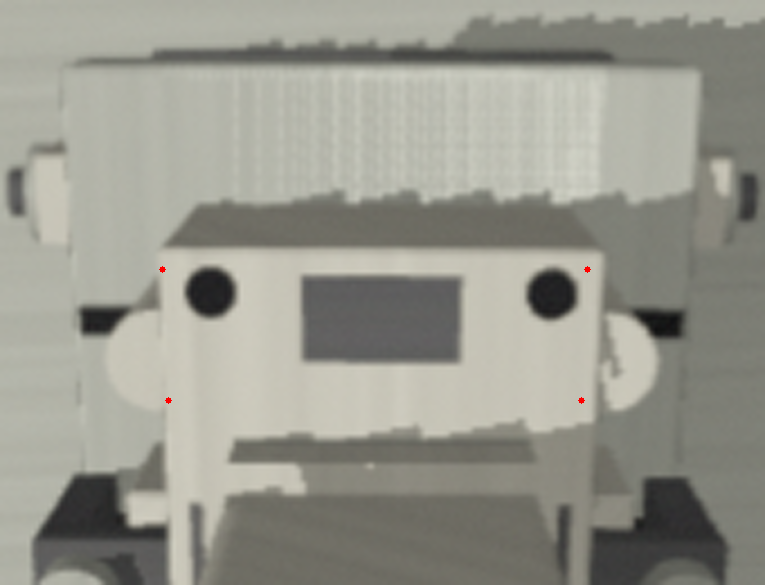

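m5: the insert's top edge, crop (163,250)–(604,249), is parallel to the tool axes. Its midline at x≈382 lies within about 1 mm of the gauge's, and the up-slope error is about 1–2 mm. The push is steady at 13 N with the centre of pressure near the middle, so I'm handing in.

```bash
python3 -c "
from h import *
b=np.load('base.npz'); ctrl.pause(.5); f,m,h=meas(19.65,b['F0'],b['T0']); print(f,m,h,abs(ctrl.get_state()['qvel']).max(),ctrl.get_state()['time'])
print(ctrl.close_job())"
```

```text
[-1.02248814  2.32930617 13.24001535] [0.48603893 0.07964439 0.01707612] -0.44086580102211304 0.04076799254790762 33.9167
the job is handed in; nothing more can be done
None
```

Job handed in at about 34 s: the gauge is held still on the insert (tilt about 19.8° by touch) with a 13 N push; force and moment readings put the load near the middle, so both feet should be bearing, and by camera it sits within about 2 mm of the middle and straight up the slope.

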